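# Switch a tab-locked selector valve to the outlet with the hose nozzle

### The job

On the round selector valve, turn the dial clockwise from its closed position to the outlet that carries the tall hose nozzle (the other two outlets have low blanking plugs). The dial only turns while both of its side tabs are pinched in (do not force it past its lock); leave it locked at that outlet, with both tabs sprung fully out again, and leave the loose things beside the valve where they are.

Things in the scene. Friction and masses are not known exactly. Their poses are not given: they have to be found in the camera images.
- valve: round grey valve body fixed to the worktop, 200 mm across, deck 30 mm high, with an 82 mm aluminium collar up to 46 mm high in its middle. Origin: centre of its underside, z up. Three upright outlets on the deck, 84 mm from the centre, lie at +32, 0 and -32 degrees from the valve's x axis (anticlockwise from above). A white line on the deck at +122 degrees marks closed.
- dial_axis (a point): point on the dial's upright axis half-way up the tabs, 68 mm above the worktop; axes as the valve's. The dial's block-shaped grip is 44 mm along the pointer and 37 mm from tab side to tab side, its top 84 mm above the worktop; below it is a 68 mm wide flange, top 50.5 mm above the worktop.
- pointer_tip (a point): outer end of the dial's pointer (a flat black bar, 9 mm wide, with a white line), 48 mm from the axis, 52 mm above the worktop; its x axis points outward along the pointer. A hidden notch locks the dial at closed and near each outlet; the three outlet notches may all be shifted together by up to 0.13 rad from the exact outlet directions, unmarked, and must be found by feel.
- dial (a joint): dial angle, rad: 0 at closed, growing clockwise seen from above (pointer direction in the valve's frame = 122 degrees minus it). The outlets are at 1.57, 2.13 and 2.69, their notches up to 0.13 off; play in a notch about 0.04 each way; travel ends at 2.90. Friction about 0.06 Nm; it stays where left. To find a notch turn slowly with the tabs eased until they spring out into it.
- tab_a (a joint): how far tab a is pressed in, m: 0 out, 0.006 fully in. The tabs are two grey ribbed flat pads on two sides of the grip block, 90 degrees to either side of the pointer, 20 mm wide, 52.5 to 83.5 mm above the worktop; tab a is on the left looking outward along the pointer. Springs push each out with 2 N (out) to 4 N (in). The dial turns only with both in by over 4 mm.
- tab_b (a joint): the same for the other tab, half a turn round. Outer faces of the tabs are 52 mm apart with both out, 40 mm with both fully in. Let go between notches, the tabs stay 2.5 to 4 mm in (faces 44 to 47 mm apart), held by a hidden track along which they slide when the dial is turned; at a notch they spring out to 0 and lock the dial.
- tab_a_face (a point): middle of the outer face of tab a, 26 mm from the axis when out, 68 mm above the worktop; its y axis is the outward normal
- tab_b_face (a point): middle of the outer face of tab b; its y axis is the inward normal
- nozzle: upright barbed aluminium hose nozzle, fixed in one outlet of the valve: 39 mm tall, 18 mm foot, 12 mm barbs; origin at the centre of its foot, 34 mm above the worktop; its top is 73 mm above the worktop
- plug_a: low round aluminium blanking plug, fixed in another outlet: 21 mm across, 12 mm tall; origin at the centre of its foot
- plug_b: the same kind of plug in the last outlet
- sample_cell: loose closed white sample cell, a short round can with a dark line round it, 46 mm across, 45 mm high, standing behind the valve; origin: centre of the underside
- small_bottle: loose small white bottle with a wide screw cap, 44 mm across, 75 mm high, behind the valve; origin: centre of the underside
- powder_jar: loose white jar with a ribbed lid, 62 mm across, 90 mm high, behind the valve; origin: centre of the underside

How it is judged:
By the outcome, as a careful person would: the job done as asked, in the order asked, and still so for the second after the job is handed in, with the robot touching nothing.
It also fails if it takes over 64 s, if anything falls off the work surface, if the arm or the gripper's body presses on something with over 40 N, if the wrist force passes 120 N, or if a joint passes its speed limit or range.

### The arm

A 7-joint arm with a two-finger parallel gripper is mounted at the origin on a cart in front of the work surface, level with it; the furniture and walls round the work are solid. World frame = base frame: x ahead of the robot, y to its left, z up, the work surface at z = 0. Lengths are in m, angles in rad, forces in N, time in s.
With the tool pointing down it reaches from about 0.425 to 0.875 m from the base axis. Payload 4.7 kg.
Tool frame: the origin (TCP) lies midway between the tips of the shut fingers; the grasp point (between the pads) lies 19 mm behind it (ctrl.grip_point_offset is the distance from the TCP to the grasp point, in m); z points along the fingers, y is the line along which they close (so a half turn about z gives the same grasp; the last joint's range is limited). The gripper opens to 87 mm and grips with 3 to 60 N. Pads are 19 mm wide; open, the fingers measure 117 mm over their backs; the gripper's body (75 mm by 190 mm) begins 51 mm behind the grasp point.
Start: joints at [-1.116, 0.321, -0.07, 1.45, 0.023, 1.371, -0.057], TCP at [0.277, 0.588, 0.223] pointing down, gripper open.
Joint ranges: [-2.86, 2.86], [-0.3, 2.09], [-1.38, 1.24], [0.06, 2.45], [-1.56, 4.7], [0.09, 2.05], [-2.69, 2.69]. Speed limits (rad/s): [2.57, 2.57, 3.14, 3.14, 3.14, 3.14, 3.14].

### API

Orientations are given as a rotation vector (axis times angle).
In Python, from bench import ctrl gives the robot as it stands.
- The arm moves only by the tool move_arm, never from a script. Its argument "increments" is text: rows parted by semicolons, each of 7 numbers parted by spaces: the shift along the world's x, y, z in mm, then the turn, a rotation vector about the world's x, y, z in degrees, then the closure in counts, from 0 (fully open) to 255 (shut). A call has exactly 8 rows; each row shifts and turns the commanded pose from where the row before left it; what a row does not reach is not made up. A row lasts 1/12 s, in which the tool goes at most 41.7 mm and 7.16 degrees, less where a joint would pass 70% of its speed; a pose out of reach is approached as far as the arm can. A call with a gripper value outside its range is refused whole. The fingers move at their own pace and stop on an object; "grip_force" is the grip in N (left out, the last holds). Time passes only in rows, so rows that do not move let the fingers close, or fill a call up. It gives the time, the measured TCP pose, the force, the opening and the grip force at its end, in the units of the state.
- ctrl.get_state(): the state, without advancing time (a new reading comes with each control period).
- ctrl.get_image(name): name is "scene" or "side" or "wrist"; returns a dict with "frame" (384x512x3 uint8, red, green, blue), "depth" (384x512 float32, m along the optical axis (not along the pixel's ray), 0 where there is no reading), "fx", "fy", "cx", "cy" (pixels), "position" and "orientation" of the camera in the world. Camera axes: x right, y down, z forward; pixel columns grow to the right and rows downward; lengths in m; the calibration is good to about 2 mm. The wrist camera is an equidistant fisheye: a pixel r from the principal point sees the ray r / f radians off the axis. A picture is of the moment at which its call begins.
- ctrl.close_job(): hands the job in; it is judged then, once.
Trained networks look in a picture, given as the dict that the camera call returned (one of the last four; its "shot" number tells which), for a name from the list of things; names that differ only in an ending like _2 or _b are one class to them, and where a whole thing is asked for, a point or a joint stands for the part that bears it (a point fixed in the world has none). Each returns a list of dicts, best first, with "score" (0 to 1); they miss things now and then, are a little off and sometimes report something else, mostly with a low value. They report only what shows in the picture. A call takes as long as a camera call.
- ctrl.find_in(target, picture): "centre" ([x, y, z] in m, in world coordinates, good to about 4 mm: the middle of the surface that is visible of it).
- ctrl.silhouettes(target, picture): "region" (384x512 bool, what is visible of it).
The state is a dict: "time": time; "joint_positions": joint angles; "qd": joint speeds; "joint_torque": joint torques, N m; "position": TCP position; "tool_rot": TCP orientation; "ft_force": force on the tool from outside, world axes, zero at the start; "torque": the same for the moment, N m; "grip_width": opening from 0.0 (shut) to 1.0 (fully open); "grip_force": force on a finger pad.
Only numpy, scipy, OpenCV 4.12 (cv2) and the standard library are available. Lean on these libraries where they do the work, as an engineer would, in place of code of your own. Each camera call takes 0.05 s, during which the arm holds its last target. There are 200 camera calls.

## Working session

There is one attempt and no reset: what is moved stays moved. The work goes in short steps, Python scripts to look and compute and a tool call to move; the robot and the scene stay as the last step left them, time stands still between calls to the robot, and variables do not carry over. Pictures are saved under pics/ and viewed, at most 10 in all, crops included, and the job is handed in when it is done.

Besides the shell and the picture viewer there is one more tool, called after ">>>" by a JSON object that holds its "method" and its "body". move_arm: Moves the arm, as the interface text tells. Its arguments: {"type":"object","properties":{"increments":{"type":"string"},"grip_force":{"type":"number"}},"required":["increments"]}

```bash
mkdir -p pics
cat > h.py <<'E'
from bench import ctrl
import numpy as np, cv2
from scipy.spatial.transform import Rotation as R
def save(p,n): cv2.imwrite('pics/'+n+'.png',p['frame'][:,:,::-1])
def st():
    s=ctrl.get_state(); print({k:np.round(s[k],4) for k in ('time','position','tool_rot','ft_force','torque','grip_width','grip_force','joint_positions')})
E
python3 - <<'E'
from h import *
st()
a=ctrl.get_image('scene'); b=ctrl.get_image('side')
cv2.imwrite('pics/a.png',cv2.resize(np.vstack([a['frame'],b['frame']])[:,:,::-1],None,fx=0.78,fy=0.78))
for nm,p in (('scene',a),('side',b)):
  print(nm,np.round(p['position'],3),p['orientation'])
  for t in ['valve','pointer_tip','dial_axis','dial','nozzle','plug_a','tab_a_face','sample_cell','small_bottle','powder_jar']:
    print(t,[(np.round(r['centre'],3).tolist(),round(r['score'],2)) for r in ctrl.find_in(t,p)[:3]])
E
```

```text
{'time': np.float64(0.0), 'position': array([0.2771, 0.5873, 0.2215]), 'tool_rot': array([-6.8670e-01, -3.0653e+00,  3.0000e-03]), 'ft_force': array([ 0.2637, -0.3568, -0.4021]), 'torque': array([ 0.0133, -0.0036, -0.0101]), 'grip_width': np.float64(1.0001), 'grip_force': np.float64(0.0), 'joint_positions': array([-1.1159,  0.3218, -0.0701,  1.4517,  0.0226,  1.3708, -0.0569])}
scene [0.008 0.56  0.446] [-1.0499952   2.06641198 -1.31793067]
valve [([0.469, 0.065, 0.03], 0.92)]
pointer_tip [([0.486, 0.05, 0.068], 0.85)]
dial_axis [([0.473, 0.066, 0.033], 0.63)]
dial [([0.485, 0.051, 0.069], 0.67)]
nozzle [([0.544, 0.113, 0.052], 0.52)]
plug_a [([0.567, 0.07, 0.041], 0.52), ([0.576, 0.03, 0.044], 0.39)]
tab_a_face [([0.661, 0.054, 0.047], 0.51)]
sample_cell [([0.577, 0.179, 0.033], 0.79)]
small_bottle [([0.664, 0.053, 0.045], 0.84)]
powder_jar [([0.649, 0.147, 0.062], 0.95)]
side [ 0.285 -0.581  0.442] [-1.99236659  0.45820554 -0.30187331]
valve [([0.482, 0.001, 0.03], 0.93)]
pointer_tip [([0.493, 0.019, 0.072], 0.76)]
dial_axis [([0.479, 0.006, 0.032], 0.75)]
dial [([0.49, 0.024, 0.067], 0.66)]
nozzle [([0.548, 0.104, 0.065], 0.61)]
plug_a [([0.578, 0.023, 0.041], 0.41), ([0.55, 0.104, 0.065], 0.27)]
tab_a_face [([0.663, 0.029, 0.042], 0.66), ([0.49, 0.019, 0.074], 0.59)]
sample_cell [([0.591, 0.157, 0.037], 0.9)]
small_bottle [([0.666, 0.03, 0.044], 0.64)]
powder_jar [([0.657, 0.117, 0.055], 0.92)]
```

View pics/a.png

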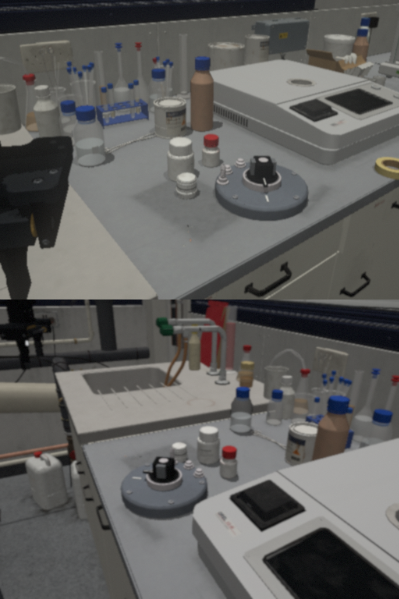

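```bash
cat >> h.py <<'E'
from scipy.optimize import least_squares
def cloud(p):
    v,u=np.mgrid[0:384,0:512]; d=p['depth']
    c=np.dstack([(u-p['cx'])/p['fx']*d,(v-p['cy'])/p['fy']*d,d])
    return c@R.from_rotvec(p['orientation']).as_matrix().T+p['position']
def circ(q,r0,r=None):
    return least_squares(lambda x:np.hypot(q[:,0]-x[0],q[:,1]-x[1])-x[2],[*q.mean(0)[:2],r0],loss='soft_l1',f_scale=.001).x
E
python3 - <<'E'
from h import *
ims=[]
for n in('scene','side'):
  p=ctrl.get_image(n); P=cloud(p)
  m=ctrl.silhouettes('valve',p)[0]['region']&(p['depth']>0)
  q=P[m]; print(n,len(q),np.percentile(q[:,2],[5,50,95]))
  dk=q[abs(q[:,2]-.03)<.004]
  # rim: outermost deck point by angle
  c=np.array([.488,.035])
  for _ in range(5):
    a=np.arctan2(*(dk[:,:2]-c).T[::-1]); r=np.hypot(*(dk[:,:2]-c).T); b=np.digitize(a,np.linspace(-np.pi,np.pi,60))
    e=np.array([dk[b==i][np.argmax(r[b==i])] for i in np.unique(b) if (b==i).sum()>3])
    f=circ(e,.1); c=f[:2]
  print('rim',f)
  g=q[(q[:,2]>.076)&(q[:,2]<.09)]; g=P[(np.hypot(P[...,0]-c[0],P[...,1]-c[1])<.04)&(P[...,2]>.08)&(p['depth']>0)&(P[...,2]<.09)]
  if len(g)>10: print('top',len(g),g.mean(0),cv2.minAreaRect((g[:,:2]*1000).astype(np.float32)))
  for t in('nozzle','plug_a'):
    for s in ctrl.silhouettes(t,p)[:3]:
      k=P[s['region']&(p['depth']>0)]; print(t,round(s['score'],2),len(k),np.median(k,0).round(4),k[:,2].max().round(3))
  ys,xs=np.where(m); x0,x1,y0,y1=xs.min()-8,xs.max()+8,ys.min()-25,ys.max()+8
  ims.append(cv2.resize(p['frame'][y0:y1,x0:x1,::-1],(600,300*1),interpolation=cv2.INTER_CUBIC) if 0 else cv2.resize(p['frame'][y0:y1,x0:x1,::-1],(395,int(395*(y1-y0)/(x1-x0))),interpolation=cv2.INTER_CUBIC))
h=min(i.shape[0] for i in ims)
H=max(i.shape[0] for i in ims)
cv2.imwrite('pics/b.png',np.hstack([cv2.copyMakeBorder(i,0,H-i.shape[0],0,0,0) for i in ims]))
E
```

```text
scene 7241 [0.00848965 0.0312793  0.08147077]
rim [0.49361743 0.04128993 0.09632674]
top 402 [0.49402027 0.04178761 0.08462875] ((496.0999755859375, 39.1865234375), (51.6966552734375, 46.56975555419922), 55.271305084228516)
nozzle 0.72 188 [0.541  0.1105 0.0492] 0.075
nozzle 0.46 789 [0.5769 0.1779 0.032 ] 0.047
plug_a 0.5 53 [0.5675 0.0729 0.0425] 0.048
side 6616 [0.00676714 0.02961188 0.07994976]
rim [0.49816373 0.03487288 0.09644827]
top 328 [0.49836762 0.03357811 0.08327145] ((499.3053283691406, 36.254459381103516), (54.676666259765625, 43.07366180419922), 53.15767288208008)
nozzle 0.64 62 [0.5455 0.1028 0.0616] 0.073
plug_a 0.44 79 [0.5747 0.0656 0.041 ] 0.047
```

View pics/b.png

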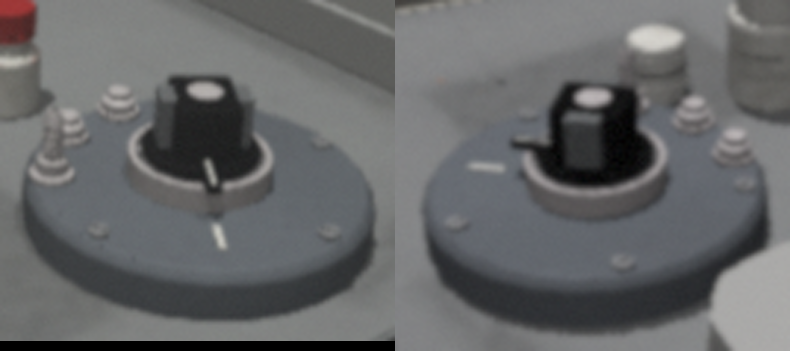

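The left crop shows the tall nozzle at about (50,150). The plugs are at (72,125) and (118,100), and the pointer lies on the closed mark at (215,235). So the nozzle is the +32° outlet, dial target about 1.57. The valve centre is about (0.497, 0.037), with its yaw about 22–24°.

>>> {"method": "move_arm", "body": {"increments": "13.8 -34.4 0 0 0 -0.7 0;13.8 -34.4 0 0 0 -0.7 0;13.8 -34.4 0 0 0 -0.7 0;13.8 -34.4 0 0 0 -0.7 0;13.8 -34.4 0 0 0 -0.7 0;13.8 -34.4 0 0 0 -0.7 0;13.8 -34.4 0 0 0 -0.7 0;13.8 -34.4 0 0 0 -0.7 0", "grip_force": 15}}

```text
time: 2.17
position: [0.3882, 0.3109, 0.2229]
tool_rot: [0.836, 3.028, 0.001]
ft_force: [1.5, 0.5, 0.7]
grip_width: 1.0
grip_force: 0.0
```

>>> {"method": "move_arm", "body": {"increments": "13.8 -34.4 0 0 0 -0.7 0;13.8 -34.4 0 0 0 -0.7 0;13.8 -34.4 0 0 0 -0.7 0;13.8 -34.4 0 0 0 -0.7 0;13.8 -34.4 0 0 0 -0.7 0;13.8 -34.4 0 0 0 -0.7 0;13.8 -34.4 0 0 0 -0.7 0;13.8 -34.4 0 0 0 -0.7 0"}}

```text
time: 2.83
position: [0.4986, 0.0357, 0.223]
tool_rot: [0.983, 2.983, 0.001]
ft_force: [0.6, -0.1, -0.5]
grip_width: 1.002
grip_force: 0.0
```

Run:
```python
from h import *
st()
p=ctrl.get_image('wrist'); save(p,'w1'); print(p['fx'],p['cx'],p['cy'],p['position'],p['orientation'])
for t in('valve','dial','pointer_tip','nozzle','plug_a','tab_a_face'): print(t,[(np.round(r['centre'],4).tolist(),round(r['score'],2)) for r in ctrl.find_in(t,p)[:3]])
```

```text
{'time': np.float64(2.8333), 'position': array([0.4986, 0.0357, 0.223 ]), 'tool_rot': array([9.8310e-01, 2.9829e+00, 1.4000e-03]), 'ft_force': array([ 0.6161, -0.0611, -0.4835]), 'torque': array([-0.02  , -0.0533,  0.0183]), 'grip_width': np.float64(1.0021), 'grip_force': np.float64(0.0), 'joint_positions': array([-0.5497, -0.0122,  0.4247,  1.8291,  0.0047,  1.3225,  0.8079])}
297.3186396354542 257.3924314837258 192.97672860355618 [0.43598492 0.08199569 0.38606531] [2.57057556 1.29592149 0.18988982]
valve [([0.4906, 0.0449, 0.0309], 0.63)]
dial [([0.4912, 0.0436, 0.086], 0.95)]
pointer_tip [([0.509, 0.057, 0.0824], 0.69), ([0.4913, 0.0501, 0.0841], 0.56)]
nozzle [([0.5425, 0.1077, 0.0544], 0.59)]
plug_a [([0.5732, 0.0735, 0.0422], 0.76), ([0.5793, 0.0283, 0.0419], 0.48), ([0.5431, 0.1085, 0.0571], 0.31)]
tab_a_face [([0.4879, 0.024, 0.0829], 0.51)]
```

View pics/w1.png

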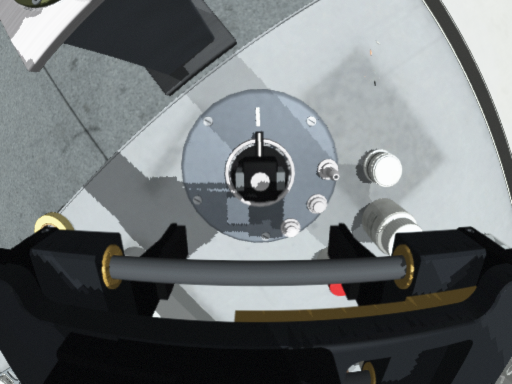

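The wrist view shows the dial cap at (260,181), the pointer tip at about (259,133), the closed line at (257,116), the nozzle foot at (325,168), and the plugs at (317,204) and (291,228).

```bash
cat >> h.py <<'E'
def wray(p,u,v,z):
    d=np.array([u-p['cx'],v-p['cy']],float); r=np.hypot(*d); t=r/p['fx']
    k=np.array([*(np.sin(t)*d/r),np.cos(t)]); k=R.from_rotvec(p['orientation']).as_matrix()@k
    return p['position']+k*(z-p['position'][2])/k[2]
E
python3 - <<'E'
from h import *
p=ctrl.get_image('wrist')
f=p['frame'].astype(int); v,u=np.mgrid[0:384,0:512]
for n,(a,b,c,d),z in(('cap',(248,272,170,194),.085),('line',(248,266,105,124),.030)):
  s=(f.min(2)>170)&(u>a)&(u<b)&(v>c)&(v<d); x,y=u[s].mean(),v[s].mean(); print(n,s.sum(),x,y,wray(p,x,y,z))
m=ctrl.silhouettes('valve',p)[0]['region'].astype(np.uint8)
c,_=cv2.findContours(m,0,1); c=max(c,key=cv2.contourArea)[:,0]; h=cv2.convexHull(c)[:,0]
print(h.min(0),h.max(0)); W=np.array([wray(p,*q,.028) for q in h]); W=W
print('rim',circ(W,.1))
for n,x,y,z in(('tip',259,133,.052),('nozz',325,168,.036),('plug0',317,204,.046),('plug1',291,228,.046)): print(n,wray(p,x,y,z))
print(R.from_rotvec(ctrl.get_state()['tool_rot']).as_matrix()[:,1])
E
```

```text
cap 147 256.25850340136054 180.85034013605443 [0.49562883 0.03955549 0.085     ]
line 66 255.78787878787878 116.33333333333333 [0.44271657 0.07757516 0.03      ]
[179  92] [336 245]
rim [0.49892359 0.03924088 0.09894189]
tip [0.45950203 0.06981691 0.052     ]
nozz [0.54187618 0.10943585 0.036     ]
plug0 [0.57069225 0.07626219 0.046     ]
plug1 [0.57770643 0.03269625 0.046     ]
[5.92023280e-01 8.05920828e-01 2.35104958e-04]
```

>>> {"method": "move_arm", "body": {"increments": "-1.6 4.3 -20 0 0 2 0;0 0 -25 0 0 0 0;0 0 -25 0 0 0 0;0 0 -25 0 0 0 0;0 0 -25 0 0 0 0;0 0 -20 0 0 0 0;0 0 -15 0 0 0 0;0 0 -10 0 0 0 40"}}

```text
time: 3.95
position: [0.4953, 0.0426, 0.0558]
tool_rot: [-0.927, -3.0, 0.002]
ft_force: [-0.3, -0.5, -1.0]
grip_width: 0.978
grip_force: 0.0
```

>>> {"method": "move_arm", "body": {"increments": "0 0 0 0 0 0 60;0 0 0 0 0 0 80;0 0 0 0 0 0 95;0 0 0 0 0 0 105;0 0 0 0 0 0 110;0 0 0 0 0 0 115;0 0 0 0 0 0 115;0 0 0 0 0 0 115"}}

```text
time: 4.62
position: [0.4972, 0.0417, 0.0583]
tool_rot: [0.93, 2.999, 0.001]
ft_force: [-0.0, -0.2, 3.7]
grip_width: 0.551
grip_force: 2.8
```

```bash
python3 -c "
from h import *
st()
p=ctrl.get_image('wrist');cv2.imwrite('pics/w2.png',cv2.resize(p['frame'][60:300,100:420,::-1],(800,600)))"
```

```text
{'time': np.float64(4.6167), 'position': array([0.4972, 0.0417, 0.0583]), 'tool_rot': array([9.3050e-01, 2.9993e+00, 1.3000e-03]), 'ft_force': array([-0.0339, -0.2397,  3.6929]), 'torque': array([-0.265 ,  0.0966, -0.026 ]), 'grip_width': np.float64(0.5506), 'grip_force': np.float64(2.8118), 'joint_positions': array([-0.5323,  0.1548,  0.4254,  2.0208, -0.077 ,  0.9794,  0.9007])}
```

View pics/w2.png

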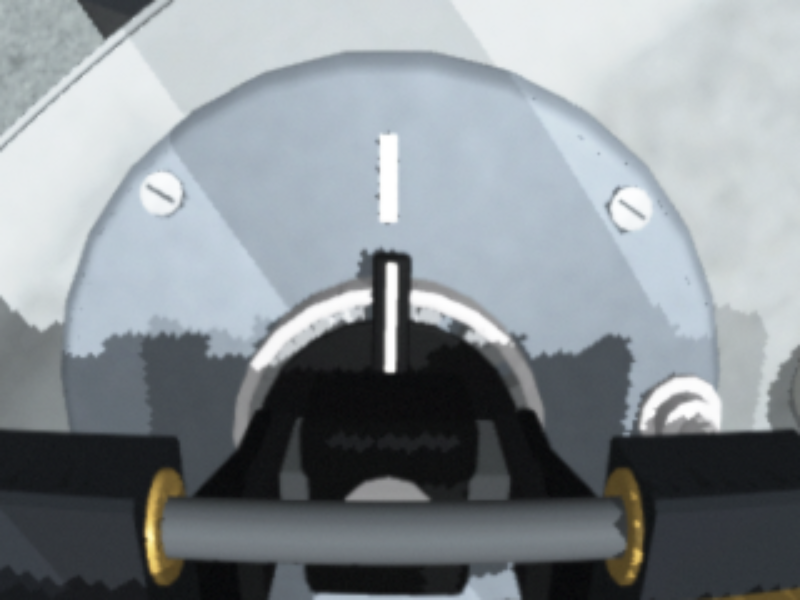

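The fingers are on both tabs, at about (293,460) and (488,460) in the crop, and squared to the pointer. Next I pinch fully.

>>> {"method": "move_arm", "body": {"increments": "0 0 1 0 0 0 120;0 0 1 0 0 0 125;0 0 0 0 0 0 130;0 0 0 0 0 0 135;0 0 0 0 0 0 140;0 0 0 0 0 0 145;0 0 0 0 0 0 145;0 0 0 0 0 0 145", "grip_force": 15}}

```text
time: 5.33
position: [0.496, 0.041, 0.0593]
tool_rot: [-0.931, -3.0, 0.002]
ft_force: [-0.4, -3.6, -2.8]
grip_width: 0.441
grip_force: 15.0
```

```bash
python3 -c "
from h import *
st()"
```

```text
{'time': np.float64(5.3333), 'position': array([0.496 , 0.041 , 0.0593]), 'tool_rot': array([-9.3090e-01, -2.9996e+00,  1.9000e-03]), 'ft_force': array([-0.3888, -3.5761, -2.8151]), 'torque': array([-0.9013, -0.0126, -0.0205]), 'grip_width': np.float64(0.4414), 'grip_force': np.float64(14.9995), 'joint_positions': array([-0.5326,  0.1529,  0.4259,  2.0205, -0.0747,  0.9843,  0.8994])}
```

>>> {"method": "move_arm", "body": {"increments": "-0.5 -0.7 0 0 0 -1 145;0 0 0 0 0 -2 145;0 0 0 0 0 -3 145;0 0 0 0 0 -3 145;0 0 0 0 0 -3 145;0 0 0 0 0 -3 145;0 0 0 0 0 -3 145;0 0 0 0 0 -2 145"}}

```text
time: 6.0
position: [0.4968, 0.0418, 0.0594]
tool_rot: [1.44, 2.79, 0.002]
ft_force: [2.7, -1.4, -8.6]
grip_width: 0.438
grip_force: 15.0
```

```bash
python3 -c "
from h import *
st()
p=ctrl.get_image('wrist');cv2.imwrite('pics/w3.png',cv2.resize(p['frame'][60:300,100:420,::-1],(800,600)))"
```

```text
{'time': np.float64(6.0), 'position': array([0.4968, 0.0418, 0.0594]), 'tool_rot': array([1.4402e+00, 2.7904e+00, 2.4000e-03]), 'ft_force': array([ 2.6991, -1.3538, -8.5616]), 'torque': array([-0.3576, -0.7692,  0.1056]), 'grip_width': np.float64(0.4379), 'grip_force': np.float64(15.0), 'joint_positions': array([-0.5618,  0.1533,  0.4569,  2.0222, -0.0817,  0.9811,  0.5536])}
```

View pics/w3.png

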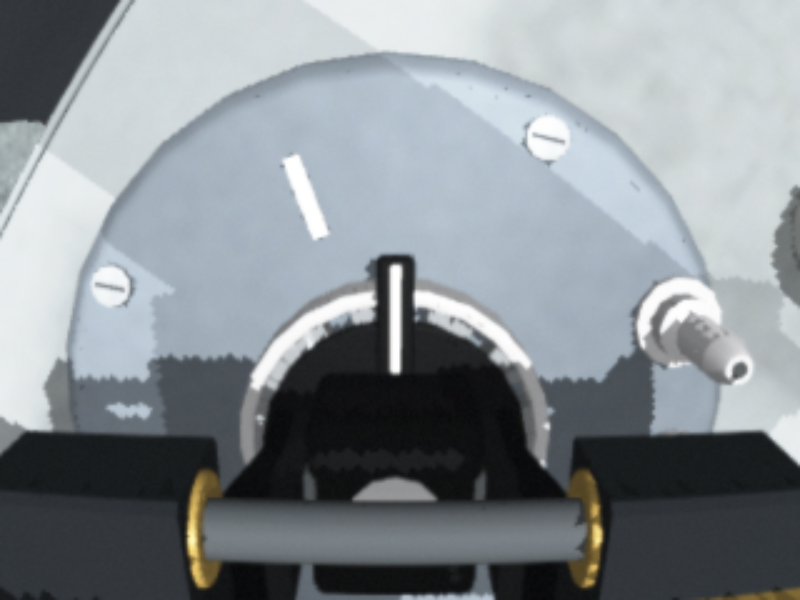

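The pointer now sits clockwise of the closed line by about 20°, so the dial follows the tool. I keep turning.

>>> {"method": "move_arm", "body": {"increments": "0 0 -0.5 0 0 -2 145;0 0 0 0 0 -3 145;0 0 0 0 0 -3.5 145;0 0 0 0 0 -3.5 145;0 0 0 0 0 -3.5 145;0 0 0 0 0 -3.5 145;0 0 0 0 0 -3 145;0 0 0 0 0 -2 145"}}

```text
time: 6.72
position: [0.4981, 0.0424, 0.0594]
tool_rot: [1.986, 2.43, 0.006]
ft_force: [5.7, -0.3, -9.3]
grip_width: 0.434
grip_force: 15.0
```

>>> {"method": "move_arm", "body": {"increments": "0 0 0 0 0 -2 145;0 0 0 0 0 -3 145;0 0 0 0 0 -3.5 145;0 0 0 0 0 -3.5 145;0 0 0 0 0 -3.5 145;0 0 0 0 0 -3.5 145;0 0 0 0 0 -3 145;0 0 0 0 0 -2 145"}}

```text
time: 7.38
position: [0.4995, 0.0424, 0.0595]
tool_rot: [2.447, 1.963, 0.011]
ft_force: [11.0, -0.1, -13.1]
grip_width: 0.436
grip_force: 15.0
```

```bash
cat >> h.py <<'E'
def tool_turn():  # clockwise turn of the closing axis since the pinch, deg
    y=R.from_rotvec(ctrl.get_state()['tool_rot']).as_matrix()[:,1]; return (55.5-np.degrees(np.arctan2(y[1],y[0])))%180
E
python3 -c "
from h import *
st(); print(tool_turn())"
```

```text
{'time': np.float64(7.3833), 'position': array([0.4995, 0.0424, 0.0595]), 'tool_rot': array([2.4474, 1.9633, 0.0108]), 'ft_force': array([ 10.9521,  -0.0976, -13.0893]), 'torque': array([-0.1972, -2.1863,  0.1547]), 'grip_width': np.float64(0.4361), 'grip_force': np.float64(14.9998), 'joint_positions': array([-0.6342,  0.1586,  0.5355,  2.0231, -0.0979,  0.976 , -0.2686])}
68.02714019739153
```

>>> {"method": "move_arm", "body": {"increments": "1 0.5 -0.3 0 0 -1 145;1 0.5 -0.2 0 0 -2 145;0.5 0 0 0 0 -2 145;0 0 0 0 0 -2 145;0 0 0 0 0 -1 140;0 0 0 0 0 0 130;0 0 0 0 0 0 122;0 0 0 0 0 0 120"}}

```text
time: 8.05
position: [0.4993, 0.0427, 0.0591]
tool_rot: [2.58, 1.793, 0.003]
ft_force: [2.9, -1.0, -1.3]
grip_width: 0.515
grip_force: 1.8
```

```bash
python3 -c "
from h import *
st(); print(tool_turn())"
```

```text
{'time': np.float64(8.05), 'position': array([0.4993, 0.0427, 0.0591]), 'tool_rot': array([2.5797, 1.7925, 0.0031]), 'ft_force': array([ 2.8532, -0.9708, -1.2787]), 'torque': array([-0.2421, -0.7128, -0.0184]), 'grip_width': np.float64(0.5148), 'grip_force': np.float64(1.8018), 'joint_positions': array([-0.6458,  0.165 ,  0.549 ,  2.0189, -0.1041,  0.9822, -0.4013])}
75.91180420105619
```

>>> {"method": "move_arm", "body": {"increments": "0 0 0 0 0 -0.5 120;0 0 0 0 0 -0.5 120;0 0 0 0 0 -0.5 120;0 0 0 0 0 -0.5 120;0 0 0 0 0 -0.5 120;0 0 0 0 0 -0.5 120;0 0 0 0 0 -0.5 120;0 0 0 0 0 -0.5 120"}}

```text
time: 8.72
position: [0.499, 0.0421, 0.0589]
tool_rot: [2.642, 1.699, 0.001]
ft_force: [4.6, 1.8, -0.3]
grip_width: 0.527
grip_force: 1.8
```

```bash
python3 -c "
from h import *
st(); print(tool_turn())"
```

```text
{'time': np.float64(8.7167), 'position': array([0.499 , 0.0421, 0.0589]), 'tool_rot': array([2.6419e+00, 1.6993e+00, 1.2000e-03]), 'ft_force': array([ 4.6113,  1.8348, -0.2537]), 'torque': array([ 0.0916, -0.892 ,  0.1223]), 'grip_width': np.float64(0.5272), 'grip_force': np.float64(1.8298), 'joint_positions': array([-0.6523,  0.1657,  0.5568,  2.0195, -0.105 ,  0.9828, -0.4709])}
80.001507215453
```

>>> {"method": "move_arm", "body": {"increments": "0 0 0 0 0 -0.4 120;0 0 0 0 0 -0.4 120;0 0 0 0 0 -0.4 120;0 0 0 0 0 -0.4 120;0 0 0 0 0 -0.4 120;0 0 0 0 0 -0.4 120;0 0 0 0 0 -0.4 120;0 0 0 0 0 0 120"}}

```text
time: 9.38
position: [0.4987, 0.0422, 0.0586]
tool_rot: [2.683, 1.635, 0.0]
ft_force: [5.0, 1.3, 0.5]
grip_width: 0.529
grip_force: 2.0
```

```bash
python3 -c "
from h import *
st(); print(tool_turn())"
```

```text
{'time': np.float64(9.3833), 'position': array([0.4987, 0.0422, 0.0586]), 'tool_rot': array([2.6825e+00, 1.6350e+00, 5.0000e-04]), 'ft_force': array([5.0098, 1.2744, 0.5224]), 'torque': array([ 0.1892, -1.0083,  0.0886]), 'grip_width': np.float64(0.5294), 'grip_force': np.float64(2.03), 'joint_positions': array([-0.6569,  0.1663,  0.5617,  2.0199, -0.1062,  0.9828, -0.5185])}
82.77600298736711
```

>>> {"method": "move_arm", "body": {"increments": "0.6 -0.2 0 0 0 -0.4 120;0.4 -0.1 0 0 0 -0.4 120;0 0 0 0 0 -0.4 120;0 0 0 0 0 -0.4 120;0 0 0 0 0 -0.4 120;0 0 0 0 0 -0.4 120;0 0 0 0 0 0 120;0 0 0 0 0 0 120"}}

```text
time: 10.05
position: [0.4995, 0.0418, 0.0585]
tool_rot: [2.716, 1.578, -0.0]
ft_force: [5.2, 1.4, -0.1]
grip_width: 0.527
grip_force: 1.9
```

```bash
python3 -c "
from h import *
st(); print(tool_turn())"
```

```text
{'time': np.float64(10.05), 'position': array([0.4995, 0.0418, 0.0585]), 'tool_rot': array([ 2.7163e+00,  1.5784e+00, -1.0000e-04]), 'ft_force': array([ 5.1859,  1.4171, -0.0836]), 'torque': array([ 0.2642, -1.0177,  0.0515]), 'grip_width': np.float64(0.5272), 'grip_force': np.float64(1.9366), 'joint_positions': array([-0.6597,  0.1689,  0.5664,  2.018 , -0.1086,  0.9834, -0.5574])}
85.1782434767857
```

>>> {"method": "move_arm", "body": {"increments": "0.7 -0.3 0 0 0 -0.4 120;0.7 -0.3 0 0 0 -0.4 120;0 0 0 0 0 -0.4 120;0 0 0 0 0 -0.4 120;0 0 0 0 0 -0.4 120;0 0 0 0 0 -0.4 120;0 0 0 0 0 0 120;0 0 0 0 0 0 120"}}

```text
time: 10.72
position: [0.5006, 0.0413, 0.0585]
tool_rot: [-2.748, -1.521, 0.001]
ft_force: [1.7, 1.5, 0.8]
grip_width: 0.532
grip_force: 3.0
```

```bash
python3 -c "
from h import *
st(); print(tool_turn())
p=ctrl.get_image('wrist');cv2.imwrite('pics/w4.png',cv2.resize(p['frame'][60:300,100:420,::-1],(800,600)))"
```

```text
{'time': np.float64(10.7167), 'position': array([0.5006, 0.0413, 0.0585]), 'tool_rot': array([-2.7481e+00, -1.5215e+00,  1.0000e-03]), 'ft_force': array([1.7479, 1.4934, 0.7859]), 'torque': array([ 0.398 , -0.3309,  0.0779]), 'grip_width': np.float64(0.5321), 'grip_force': np.float64(2.9512), 'joint_positions': array([-0.6618,  0.1724,  0.5713,  2.0152, -0.1117,  0.9845, -0.5949])}
87.55966930999821
```

View pics/w4.png

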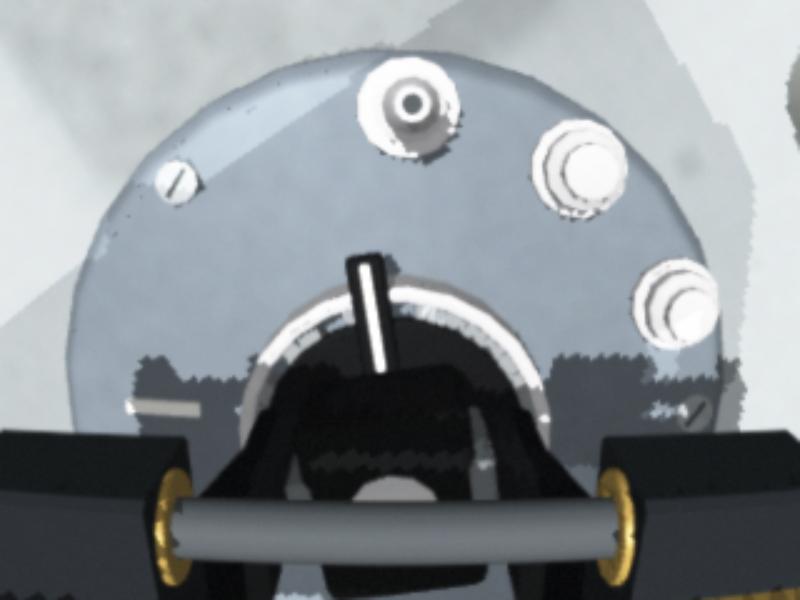

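The pointer, at (365,260) to (380,370), lags the tool by about 8°. That matches loose-grip slack, so I tighten the guide a little and keep feeling.

>>> {"method": "move_arm", "body": {"increments": "0 0 0 0 0 0 121;0 0 0 0 0 0 122;0 0 0 0 0 0 123;0 0 0 0 0 0 124;0 0 0 0 0 0 124;0 0 0 0 0 0 124;0 0 0 0 0 0 124;0 0 0 0 0 0 124"}}

```text
time: 11.43
position: [0.5008, 0.0412, 0.0585]
tool_rot: [-2.748, -1.522, 0.001]
ft_force: [1.0, 1.8, 0.8]
grip_width: 0.512
grip_force: 3.8
```

```bash
cat >> h.py <<'E'
def ptr(p):  # pointer white line angle in wrist image, deg cw from image-up
    f=p['frame'].astype(int); v,u=np.mgrid[0:384,0:512]
    s=((f.min(2)>150)&(u>225)&(u<275)&(v>158)&(v<212)).astype(np.uint8)
    n,l,S,C=cv2.connectedComponentsWithStats(s)
    for i in range(1,n):
        if S[i,4]>15 and S[i,3]>25 and S[i,2]<20:
            q=np.argwhere(l==i)[:,::-1].astype(np.float32); d=cv2.fitLine(q,2,0,.01,.01)[:2,0]; d=d*-np.sign(d[1]); print('ptr',S[i],C[i],np.degrees(np.arctan2(d[0],-d[1])))
E
python3 -c "
from h import *
st(); print(tool_turn())
ptr(ctrl.get_image('wrist'))"
```

```text
{'time': np.float64(11.4333), 'position': array([0.5008, 0.0412, 0.0585]), 'tool_rot': array([-2.7483e+00, -1.5217e+00,  6.0000e-04]), 'ft_force': array([0.9933, 1.8079, 0.758 ]), 'torque': array([ 0.5187, -0.0795,  0.0126]), 'grip_width': np.float64(0.5123), 'grip_force': np.float64(3.8123), 'joint_positions': array([-0.6618,  0.1724,  0.5713,  2.0152, -0.1116,  0.9842, -0.5947])}
87.55434781654228
ptr [243 166  11  43 198] [248.21212121 186.8030303 ] -9.330677
```

>>> {"method": "move_arm", "body": {"increments": "0 0 0 0 0 -0.5 124;0 0 0 0 0 -0.5 124;0 0 0 0 0 -0.5 124;0 0 0 0 0 -0.5 124;0 0 0 0 0 -0.5 124;0 0 0 0 0 -0.5 124;0 0 0 0 0 0 124;0 0 0 0 0 0 124"}}

```text
time: 12.15
position: [0.5009, 0.0411, 0.0585]
tool_rot: [2.787, 1.449, -0.0]
ft_force: [1.5, 2.9, 0.3]
grip_width: 0.516
grip_force: 3.7
```

```bash
python3 -c "
from h import *
st(); print(tool_turn())
ptr(ctrl.get_image('wrist'))"
```

```text
{'time': np.float64(12.15), 'position': array([0.5009, 0.0411, 0.0585]), 'tool_rot': array([ 2.7874e+00,  1.4490e+00, -2.0000e-04]), 'ft_force': array([1.4933, 2.9349, 0.3301]), 'torque': array([ 0.421 , -0.2113,  0.002 ]), 'grip_width': np.float64(0.5161), 'grip_force': np.float64(3.7387), 'joint_positions': array([-0.6669,  0.1729,  0.5771,  2.0152, -0.1128,  0.9841, -0.646 ])}
90.5646447413359
ptr [243 166  11  43 200] [248.095 186.94 ] -9.38794
```

The lag held at 9.4° while the tool turned 3°, so the dial is following and isn't locked yet.

>>> {"method": "move_arm", "body": {"increments": "0 0 0 0 0 -0.5 124;0 0 0 0 0 -0.5 124;0 0 0 0 0 -0.5 124;0 0 0 0 0 -0.5 124;0 0 0 0 0 -0.5 124;0 0 0 0 0 -0.5 124;0 0 0 0 0 0 124;0 0 0 0 0 0 124"}}

```text
time: 12.87
position: [0.5009, 0.0411, 0.0585]
tool_rot: [2.824, 1.376, -0.0]
ft_force: [1.4, 1.0, -0.6]
grip_width: 0.52
grip_force: 3.7
```

```bash
python3 -c "
from h import *
st(); print(tool_turn())
ptr(ctrl.get_image('wrist'))"
```

```text
{'time': np.float64(12.8667), 'position': array([0.5009, 0.0411, 0.0585]), 'tool_rot': array([ 2.8243e+00,  1.3756e+00, -2.0000e-04]), 'ft_force': array([ 1.4285,  0.9955, -0.5988]), 'torque': array([ 0.3224, -0.1119,  0.01  ]), 'grip_width': np.float64(0.52), 'grip_force': np.float64(3.7426), 'joint_positions': array([-0.672 ,  0.1734,  0.5828,  2.0153, -0.114 ,  0.9841, -0.6972])}
93.56316993671157
ptr [243 166  11  43 196] [248.3877551 186.8877551] -9.234016
```

>>> {"method": "move_arm", "body": {"increments": "0 0 0 0 0 -0.5 124;0 0 0 0 0 -0.5 124;0 0 0 0 0 -0.5 124;0 0 0 0 0 -0.5 124;0 0 0 0 0 -0.5 124;0 0 0 0 0 -0.5 124;0 0 0 0 0 0 124;0 0 0 0 0 0 124"}}

```text
time: 13.58
position: [0.5009, 0.0411, 0.0586]
tool_rot: [2.859, 1.301, -0.0]
ft_force: [1.4, 1.1, -1.6]
grip_width: 0.515
grip_force: 3.7
```

```bash
python3 -c "
from h import *
st(); print(tool_turn())
ptr(ctrl.get_image('wrist'))"
```

```text
{'time': np.float64(13.5833), 'position': array([0.5009, 0.0411, 0.0586]), 'tool_rot': array([ 2.8593e+00,  1.3012e+00, -1.0000e-04]), 'ft_force': array([ 1.4441,  1.1322, -1.6225]), 'torque': array([ 0.2479, -0.1458, -0.0321]), 'grip_width': np.float64(0.5149), 'grip_force': np.float64(3.7294), 'joint_positions': array([-0.6772,  0.1738,  0.5885,  2.0155, -0.1153,  0.9842, -0.7484])}
96.56247173783898
ptr [244 166  11  43 194] [248.68041237 186.81443299] -9.326079
```

The grip force of 3.7 N means the tabs are held about 5 mm in, too deep to drop into a notch. I ease to 120, check, and go on.

>>> {"method": "move_arm", "body": {"increments": "0 0 0 0 0 0 122;0 0 0 0 0 0 120;0 0 0 0 0 0 119;0 0 0 0 0 0 119;0 0 0 0 0 -0.5 119;0 0 0 0 0 -0.5 119;0 0 0 0 0 -0.5 119;0 0 0 0 0 -0.5 119"}}

```text
time: 14.3
position: [0.5011, 0.041, 0.0586]
tool_rot: [2.882, 1.25, 0.0]
ft_force: [1.3, 1.8, -2.5]
grip_width: 0.536
grip_force: 2.9
```

```bash
python3 -c "
from h import *
st(); print(tool_turn())
ptr(ctrl.get_image('wrist'))"
```

```text
{'time': np.float64(14.3), 'position': array([0.5011, 0.041 , 0.0586]), 'tool_rot': array([2.8818e+00, 1.2496e+00, 3.0000e-04]), 'ft_force': array([ 1.3163,  1.7654, -2.5486]), 'torque': array([ 0.1624, -0.33  ,  0.0643]), 'grip_width': np.float64(0.5357), 'grip_force': np.float64(2.8801), 'joint_positions': array([-0.6807,  0.1742,  0.5925,  2.0155, -0.116 ,  0.9839, -0.7833])}
98.61483351393164
ptr [243 166  11  43 197] [248.41116751 186.95939086] -9.298029
```

>>> {"method": "move_arm", "body": {"increments": "0 0 0 0 0 -0.4 119;0 0 0 0 0 -0.4 119;0 0 0 0 0 -0.4 119;0 0 0 0 0 -0.4 119;0 0 0 0 0 -0.4 119;0 0 0 0 0 -0.4 119;0 0 0 0 0 0 119;0 0 0 0 0 0 119"}}

```text
time: 15.02
position: [0.5011, 0.041, 0.0586]
tool_rot: [2.907, 1.19, 0.0]
ft_force: [2.5, -0.5, -2.9]
grip_width: 0.537
grip_force: 2.3
```

```bash
python3 -c "
from h import *
st(); print(tool_turn())
ptr(ctrl.get_image('wrist'))"
```

```text
{'time': np.float64(15.0167), 'position': array([0.5011, 0.041 , 0.0586]), 'tool_rot': array([2.9069e+00, 1.1903e+00, 2.0000e-04]), 'ft_force': array([ 2.4652, -0.5138, -2.9415]), 'torque': array([-0.1035, -0.4952,  0.0531]), 'grip_width': np.float64(0.5366), 'grip_force': np.float64(2.2931), 'joint_positions': array([-0.6848,  0.1746,  0.597 ,  2.0156, -0.1171,  0.9841, -0.8234])}
100.96401133999855
ptr [244 166  11  43 198] [248.7979798  186.95959596] -9.244453
```

Dial at about 91.7° and still following. I continue.

>>> {"method": "move_arm", "body": {"increments": "0 0 0 0 0 -0.4 119;0 0 0 0 0 -0.4 119;0 0 0 0 0 -0.4 119;0 0 0 0 0 -0.4 119;0 0 0 0 0 -0.4 119;0 0 0 0 0 -0.4 119;0 0 0 0 0 0 119;0 0 0 0 0 0 119"}}

```text
time: 15.73
position: [0.5012, 0.0412, 0.0587]
tool_rot: [2.931, 1.129, 0.001]
ft_force: [3.6, -1.4, -1.8]
grip_width: 0.532
grip_force: 2.1
```

```bash
python3 -c "
from h import *
st(); print(tool_turn())
ptr(ctrl.get_image('wrist'))"
```

```text
{'time': np.float64(15.7333), 'position': array([0.5012, 0.0412, 0.0587]), 'tool_rot': array([2.9314e+00, 1.1294e+00, 6.0000e-04]), 'ft_force': array([ 3.6324, -1.4069, -1.753 ]), 'torque': array([-0.1934, -0.5926,  0.0923]), 'grip_width': np.float64(0.5318), 'grip_force': np.float64(2.0726), 'joint_positions': array([-0.689 ,  0.1748,  0.6016,  2.0156, -0.1184,  0.9842, -0.8642])}
103.36017788817256
ptr [243 166  12  43 198] [248.1969697  187.01010101] -10.194963
```

>>> {"method": "move_arm", "body": {"increments": "0 0 0 0 0 -0.4 119;0 0 0 0 0 -0.4 119;0 0 0 0 0 -0.4 119;0 0 0 0 0 -0.4 119;0 0 0 0 0 -0.4 119;0 0 0 0 0 0 119;0 0 0 0 0 0 119;0 0 0 0 0 0 119"}}

```text
time: 16.45
position: [0.5012, 0.0412, 0.0588]
tool_rot: [2.951, 1.078, 0.001]
ft_force: [2.4, -0.1, -0.4]
grip_width: 0.532
grip_force: 2.1
```

```bash
python3 -c "
from h import *
st(); print(tool_turn())
ptr(ctrl.get_image('wrist'))"
```

```text
{'time': np.float64(16.45), 'position': array([0.5012, 0.0412, 0.0588]), 'tool_rot': array([2.9506e+00, 1.0782e+00, 7.0000e-04]), 'ft_force': array([ 2.4489, -0.058 , -0.3569]), 'torque': array([-0.2046, -0.6012,  0.0998]), 'grip_width': np.float64(0.5317), 'grip_force': np.float64(2.0707), 'joint_positions': array([-0.6925,  0.1751,  0.6054,  2.0156, -0.1193,  0.9844, -0.8982])}
105.35337243566062
ptr [240 167  14  42 195] [246.47179487 187.42564103] -12.319848
```

The tool turned 2° and the lag grew by 2.1°, so the dial has stopped at about 93° (1.62 rad). The grip force matches tabs sprung out. I open the fingers and check the tabs.

>>> {"method": "move_arm", "body": {"increments": "0 0 0 0 0 0 115;0 0 0 0 0 1 108;0 0 0 0 0 1 100;0 0 0 0 0 2 85;0 0 0 0 0 2 60;0 0 0 0 0 3 40;0 0 0 0 0 2 40;0 0 0 0 0 1 40"}}

```text
time: 17.17
position: [0.4993, 0.0413, 0.0579]
tool_rot: [-2.819, -1.383, 0.005]
ft_force: [-0.3, -0.5, 1.0]
grip_width: 0.821
grip_force: 0.0
```

```bash
python3 -c "
from h import *
st(); print(tool_turn())
p=ctrl.get_image('wrist');ptr(p);cv2.imwrite('pics/w5.png',cv2.resize(p['frame'][60:300,100:420,::-1],(800,600)))"
```

```text
{'time': np.float64(17.1667), 'position': array([0.4993, 0.0413, 0.0579]), 'tool_rot': array([-2.8191, -1.3832,  0.0046]), 'ft_force': array([-0.3212, -0.5244,  0.9886]), 'torque': array([-0.0708,  0.1177,  0.0238]), 'grip_width': np.float64(0.8211), 'grip_force': np.float64(0.0), 'joint_positions': array([-0.6714,  0.1734,  0.5815,  2.0167, -0.1143,  0.9859, -0.6916])}
93.22935702242074
ptr [258 164   6  44 188] [260.42553191 185.72340426] 1.0396615
```

View pics/w5.png

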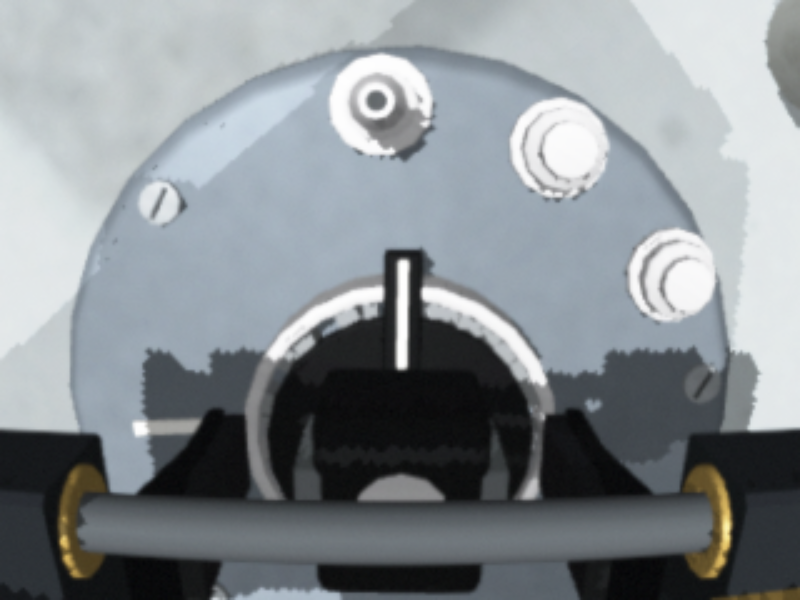

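The tab faces are about 217 px apart, which is roughly 46–47 mm. That's ambiguous between out and resting on the track, so I check by touch with the fingers square to the tabs.

>>> {"method": "move_arm", "body": {"increments": "1.5 -0.3 0.5 0 0 -0.5 60;0 0 0 0 0 -0.5 85;0 0 0 0 0 0 100;0 0 0 0 0 0 105;0 0 0 0 0 0 110;0 0 0 0 0 0 111;0 0 0 0 0 0 111;0 0 0 0 0 0 111"}}

```text
time: 17.88
position: [0.5024, 0.0409, 0.0591]
tool_rot: [2.834, 1.356, -0.0]
ft_force: [0.2, 0.4, -0.2]
grip_width: 0.566
grip_force: 0.0
```

```bash
python3 -c "
from h import *
st(); print(tool_turn())
ptr(ctrl.get_image('wrist'))"
```

```text
{'time': np.float64(17.8833), 'position': array([0.5024, 0.0409, 0.0591]), 'tool_rot': array([ 2.8338e+00,  1.3561e+00, -1.0000e-04]), 'ft_force': array([ 0.1904,  0.3599, -0.2361]), 'torque': array([-0.0689,  0.0879,  0.0139]), 'grip_width': np.float64(0.5656), 'grip_force': np.float64(0.0), 'joint_positions': array([-0.672 ,  0.1761,  0.5845,  2.0116, -0.1161,  0.9859, -0.7085])}
94.35398750611955
ptr [253 166   5  43 182] [254.65934066 187.85164835] -0.8959338
```

No contact at 51 mm, so the tabs are still on the track. I'll grip the block's other two faces, along the pointer, so that the tabs stay free to spring out.

>>> {"method": "move_arm", "body": {"increments": "0 0 0 0 0 0 80;0 0 0 0 0 0 40;0 0 5 0 0 0 0;-1 0 15 0 0 0 0;-1 0 20 0 0 3 0;0 0 10 0 0 7 0;0 0 0 0 0 7 0;0 0 0 0 0 7 0", "grip_force": 5}}

```text
time: 18.6
position: [0.5013, 0.0411, 0.1105]
tool_rot: [2.484, 1.923, 0.004]
ft_force: [0.1, -0.4, -0.3]
grip_width: 0.987
grip_force: 0.0
```

>>> {"method": "move_arm", "body": {"increments": "0 0 0 0 0 7 0;0 0 0 0 0 7 0;0 0 0 0 0 7 0;0 0 0 0 0 7 0;0 0 0 0 0 7 0;0 0 0 0 0 7 0;0 0 0 0 0 7 0;0 0 0 0 0 7 0"}}

```text
time: 19.27
position: [0.5006, 0.0408, 0.1095]
tool_rot: [1.291, 2.864, 0.0]
ft_force: [-0.1, -0.2, -0.4]
grip_width: 0.998
grip_force: 0.0
```

```bash
python3 -c "
from h import *
st(); print(tool_turn())
p=ctrl.get_image('wrist');save(p,'w6')"
```

```text
{'time': np.float64(19.2667), 'position': array([0.5006, 0.0408, 0.1095]), 'tool_rot': array([1.2906e+00, 2.8639e+00, 4.0000e-04]), 'ft_force': array([-0.1243, -0.1686, -0.3813]), 'torque': array([-0.0299,  0.0177, -0.0161]), 'grip_width': np.float64(0.9976), 'grip_force': np.float64(0.0), 'joint_positions': array([-0.6111,  0.0968,  0.504 ,  1.9676, -0.0528,  1.0893,  0.6393])}
14.01527791407596
```

View pics/w6.png

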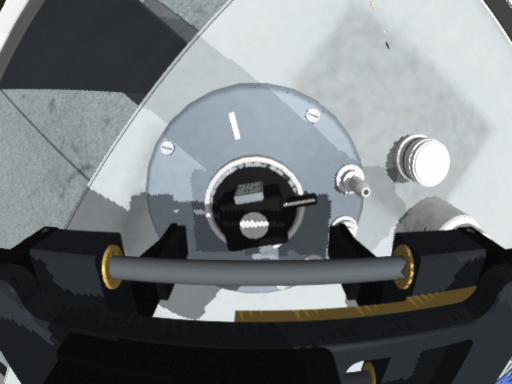

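The pointer, at (285–315, 200–205), is about 10° short of the finger line. I rotate 10° and descend with the tips above the pointer bar.

>>> {"method": "move_arm", "body": {"increments": "0 0 0 0 0 5 0;0 0 -10 0 0 5 0;0 0 -15 0 0 0 0;0 0 -12 0 0 0 0;0 0 -10 0 0 0 40;0 0 0 0 0 0 70;0 0 0 0 0 0 90;0 0 0 0 0 0 105"}}

```text
time: 19.98
position: [0.501, 0.0409, 0.0627]
tool_rot: [1.046, 2.961, 0.001]
ft_force: [0.4, 0.3, 0.0]
grip_width: 0.78
grip_force: 0.0
```

>>> {"method": "move_arm", "body": {"increments": "0 0 0 0 0 0 115;0 0 0 0 0 0 122;0 0 0 0 0 0 128;0 0 0 0 0 0 134;0 0 0 0 0 0 138;0 0 0 0 0 0 138;0 0 0 0 0 0 138;0 0 0 0 0 0 138"}}

```text
time: 20.65
position: [0.4991, 0.0387, 0.0622]
tool_rot: [-1.046, -2.96, 0.005]
ft_force: [-3.7, -5.7, 6.4]
grip_width: 0.509
grip_force: 5.0
```

```bash
python3 -c "
from h import *
st(); print(tool_turn())"
```

```text
{'time': np.float64(20.65), 'position': array([0.4991, 0.0387, 0.0622]), 'tool_rot': array([-1.0458, -2.9601,  0.005 ]), 'ft_force': array([-3.6794, -5.6791,  6.3654]), 'torque': array([-1.0952,  1.1059,  0.0716]), 'grip_width': np.float64(0.509), 'grip_force': np.float64(4.9914), 'joint_positions': array([-0.5893,  0.1598,  0.4937,  2.0117, -0.0878,  0.994 ,  0.8389])}
4.416297316824497
```

>>> {"method": "move_arm", "body": {"increments": "-1 -1.5 0 0 0 0 138;-0.5 -0.5 0 0 0 -0.3 138;0 0 0 0 0 -0.4 138;0 0 0 0 0 -0.4 138;0 0 0 0 0 -0.4 138;0 0 0 0 0 -0.4 138;0 0 0 0 0 -0.4 138;0 0 0 0 0 0 138"}}

```text
time: 21.32
position: [0.499, 0.0387, 0.0622]
tool_rot: [1.105, 2.941, -0.0]
ft_force: [-1.3, -2.6, 2.3]
grip_width: 0.506
grip_force: 5.0
```

```bash
python3 -c "
from h import *
st(); print(tool_turn())"
```

```text
{'time': np.float64(21.3167), 'position': array([0.499 , 0.0387, 0.0622]), 'tool_rot': array([ 1.1051e+00,  2.9406e+00, -1.0000e-04]), 'ft_force': array([-1.2669, -2.622 ,  2.2921]), 'torque': array([-0.5788,  0.2268,  0.0988]), 'grip_width': np.float64(0.5058), 'grip_force': np.float64(4.9993), 'joint_positions': array([-0.5921,  0.1572,  0.4975,  2.0149, -0.0893,  0.9899,  0.8011])}
6.69452177698345
```

>>> {"method": "move_arm", "body": {"increments": "-0.3 -0.6 0 0 0 -0.4 138;0 0 0 0 0 -0.4 138;0 0 0 0 0 -0.4 138;0 0 0 0 0 -0.4 138;0 0 0 0 0 -0.4 138;0 0 0 0 0 -0.4 138;0 0 0 0 0 0 138;0 0 0 0 0 0 138"}}

```text
time: 21.98
position: [0.4991, 0.0387, 0.0622]
tool_rot: [1.166, 2.917, 0.002]
ft_force: [2.6, 1.1, -1.8]
grip_width: 0.507
grip_force: 5.0
```

```bash
python3 -c "
from h import *
st(); print(tool_turn())
p=ctrl.get_image('wrist');cv2.imwrite('pics/w7.png',cv2.resize(p['frame'][100:300,130:397,::-1],(800,600)))"
```

```text
{'time': np.float64(21.9833), 'position': array([0.4991, 0.0387, 0.0622]), 'tool_rot': array([1.1658e+00, 2.9165e+00, 1.5000e-03]), 'ft_force': array([ 2.5613,  1.1384, -1.8398]), 'torque': array([ 0.2203, -0.4654, -0.0933]), 'grip_width': np.float64(0.5067), 'grip_force': np.float64(4.9826), 'joint_positions': array([-0.5953,  0.1567,  0.5014,  2.0157, -0.0906,  0.9891,  0.761 ])}
9.07571996923668
```

View pics/w7.png

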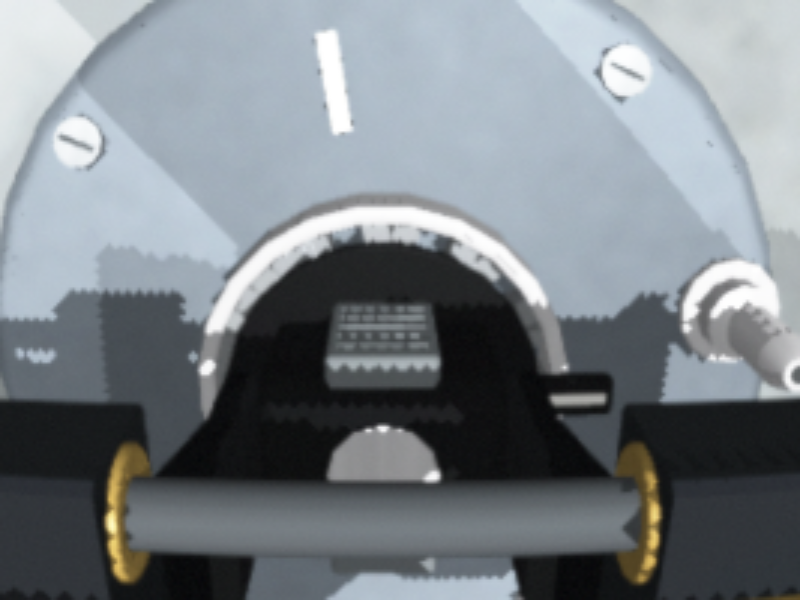

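The tab faces the camera at (385,345), square with the tool and free. The dial is at about 99°, past the whole notch band, so the notch lies behind. I feel back slowly with the tabs free.

>>> {"method": "move_arm", "body": {"increments": "0.3 0.3 0 0 0 0.5 138;0 0 0 0 0 0.5 138;0 0 0 0 0 0.5 138;0 0 0 0 0 0.5 138;0 0 0 0 0 0.5 138;0 0 0 0 0 0.5 138;0 0 0 0 0 0.5 138;0 0 0 0 0 0 138"}}

```text
time: 22.7
position: [0.4992, 0.0386, 0.0622]
tool_rot: [1.075, 2.952, 0.0]
ft_force: [2.8, -0.1, -0.5]
grip_width: 0.501
grip_force: 5.0
```

```bash
python3 -c "
from h import *
st(); print(tool_turn())"
```

```text
{'time': np.float64(22.7), 'position': array([0.4992, 0.0386, 0.0622]), 'tool_rot': array([1.0746e+00, 2.9516e+00, 3.0000e-04]), 'ft_force': array([ 2.767 , -0.0915, -0.5217]), 'torque': array([ 0.1801, -0.5882,  0.0134]), 'grip_width': np.float64(0.5013), 'grip_force': np.float64(4.9982), 'joint_positions': array([-0.5899,  0.157 ,  0.4955,  2.0149, -0.089 ,  0.9896,  0.8218])}
5.51123735517141
```

>>> {"method": "move_arm", "body": {"increments": "0 0 0 0 0 0.5 138;0 0 0 0 0 0.5 138;0 0 0 0 0 0.5 138;0 0 0 0 0 0.5 138;0 0 0 0 0 0.5 138;0 0 0 0 0 0 138;0 0 0 0 0 0 138;0 0 0 0 0 0 138"}}

```text
time: 23.37
position: [0.4991, 0.0386, 0.0622]
tool_rot: [1.011, 2.974, 0.0]
ft_force: [3.4, 1.2, -0.4]
grip_width: 0.506
grip_force: 5.0
```

```bash
python3 -c "
from h import *
st(); print(tool_turn())"
```

```text
{'time': np.float64(23.3667), 'position': array([0.4991, 0.0386, 0.0622]), 'tool_rot': array([1.0107e+00, 2.9741e+00, 2.0000e-04]), 'ft_force': array([ 3.4149,  1.2273, -0.4234]), 'torque': array([ 0.1228, -0.7673, -0.0337]), 'grip_width': np.float64(0.5059), 'grip_force': np.float64(4.9988), 'joint_positions': array([-0.5862,  0.1568,  0.4914,  2.0148, -0.0882,  0.9896,  0.8642])}
3.0385519704605812
```

```bash
cat >> h.py <<'E'
def tab(p):
    f=p['frame'].astype(int); v,u=np.mgrid[0:384,0:512]
    s=((f.min(2)>60)&(u>228)&(u<290)&(v>190)&(v<236)).astype(np.uint8)
    n,l,S,C=cv2.connectedComponentsWithStats(s)
    for i in range(1,n):
        if S[i,4]>200: q=np.argwhere(l==i)[:,::-1].astype(np.float32); print('tab',S[i],C[i].round(1),np.round(cv2.minAreaRect(q)[1:],1) if 0 else cv2.minAreaRect(q))
E
python3 -c "
from h import *
tab(ctrl.get_image('wrist'))"
```

```text
tab [239 201  38  28 968] [257.8 215.1] ((257.5, 214.5), (27.0, 37.0), 90.0)
```

>>> {"method": "move_arm", "body": {"increments": "0 0 0 0 0 0.4 138;0 0 0 0 0 0.4 138;0 0 0 0 0 0.4 138;0 0 0 0 0 0.4 138;0 0 0 0 0 0.4 138;0 0 0 0 0 0.4 138;0 0 0 0 0 0 138;0 0 0 0 0 0 138"}}

```text
time: 24.08
position: [0.4992, 0.0386, 0.0622]
tool_rot: [0.948, 2.995, 0.0]
ft_force: [4.1, 0.4, 0.9]
grip_width: 0.504
grip_force: 5.0
```

```bash
python3 -c "
from h import *
st(); print(tool_turn()); tab(ctrl.get_image('wrist'))"
```

```text
{'time': np.float64(24.0833), 'position': array([0.4992, 0.0386, 0.0622]), 'tool_rot': array([9.4800e-01, 2.9946e+00, 2.0000e-04]), 'ft_force': array([4.0721, 0.3774, 0.8739]), 'torque': array([ 0.1708, -0.9454, -0.0173]), 'grip_width': np.float64(0.5035), 'grip_force': np.float64(4.9993), 'joint_positions': array([-0.5826,  0.1566,  0.4874,  2.0147, -0.0874,  0.9896,  0.9054])}
0.6321579006946294
tab [239 201  38  28 933] [257.9 215.5] ((257.5, 214.5), (27.0, 37.0), 90.0)
```

>>> {"method": "move_arm", "body": {"increments": "0 0 0 0 0 0.4 138;0 0 0 0 0 0.4 138;0 0 0 0 0 0.4 138;0 0 0 0 0 0.4 138;0 0 0 0 0 0.4 138;0 0 0 0 0 0.4 138;0 0 0 0 0 0.4 138;0 0 0 0 0 0 138"}}

```text
time: 24.8
position: [0.499, 0.0387, 0.0622]
tool_rot: [0.874, 3.017, 0.0]
ft_force: [3.4, 0.9, 2.0]
grip_width: 0.505
grip_force: 5.0
```

```bash
python3 -c "
from h import *
st(); print(tool_turn()); tab(ctrl.get_image('wrist'))"
```

```text
{'time': np.float64(24.8), 'position': array([0.499 , 0.0387, 0.0622]), 'tool_rot': array([8.7420e-01, 3.0174e+00, 3.0000e-04]), 'ft_force': array([3.3822, 0.8648, 1.994 ]), 'torque': array([ 0.2494, -0.9217,  0.0724]), 'grip_width': np.float64(0.5054), 'grip_force': np.float64(4.9985), 'joint_positions': array([-0.5784,  0.1563,  0.4828,  2.0146, -0.0867,  0.9899,  0.9538])}
177.81393372174173
tab [ 238  196   39   33 1182] [257.4 212.4] ((257.0, 212.0), (32.0, 38.0), 90.0)
```

>>> {"method": "move_arm", "body": {"increments": "0 0 0 0 0 0.4 138;0 0 0 0 0 0.4 138;0 0 0 0 0 0.4 138;0 0 0 0 0 0.4 138;0 0 0 0 0 0.4 138;0 0 0 0 0 0.4 138;0 0 0 0 0 0 138;0 0 0 0 0 0 138"}}

```text
time: 25.52
position: [0.499, 0.0387, 0.0622]
tool_rot: [0.811, 3.035, 0.0]
ft_force: [4.5, 1.2, 3.2]
grip_width: 0.506
grip_force: 5.0
```

```bash
python3 -c "
from h import *
st(); print(tool_turn()); tab(ctrl.get_image('wrist'))"
```

```text
{'time': np.float64(25.5167), 'position': array([0.499 , 0.0387, 0.0622]), 'tool_rot': array([8.1130e-01, 3.0348e+00, 3.0000e-04]), 'ft_force': array([4.4805, 1.1988, 3.2475]), 'torque': array([ 0.3624, -0.9419,  0.0303]), 'grip_width': np.float64(0.5059), 'grip_force': np.float64(4.9998), 'joint_positions': array([-0.5748,  0.1561,  0.4789,  2.0145, -0.0859,  0.9898,  0.9947])}
175.4339435960095
tab [ 238  196   39   33 1165] [257.5 212.6] ((257.0, 212.0), (32.0, 38.0), 90.0)
```

The tab's outer edge jumped from row 201 to 196, so it sprang out at about 88° and is now in the notch. I centre in the play, release and lift.

>>> {"method": "move_arm", "body": {"increments": "0 0 0 0 0 -0.4 138;0 0 0 0 0 -0.4 138;0 0 0 0 0 0 125;0 0 0 0 0 0 100;0 0 0 0 0 0 60;0 0 0 0 0 0 20;0 0 5 0 0 0 0;0 0 15 0 0 0 0"}}

```text
time: 26.23
position: [0.4962, 0.0379, 0.0801]
tool_rot: [-0.832, -3.024, 0.005]
ft_force: [0.6, -0.8, -0.1]
grip_width: 0.798
grip_force: 0.0
```

>>> {"method": "move_arm", "body": {"increments": "0 0 20 0 0 0 0;0 0 20 0 0 0 0;0 0 20 0 0 0 0;0 0 20 0 0 0 0;0 0 20 0 0 0 0;0 0 10 0 0 0 0;0 0 0 0 0 0 0;0 0 0 0 0 0 0"}}

```text
time: 26.9
position: [0.4987, 0.0385, 0.1918]
tool_rot: [-0.833, -3.029, -0.0]
ft_force: [0.5, 0.0, -0.8]
grip_width: 0.998
grip_force: 0.0
```

Run:
```python
from h import *
st(); print(tool_turn())
p=ctrl.get_image('wrist'); q=ctrl.get_image('side')
P=cloud(q)
g=P[(np.hypot(P[...,0]-.4985,P[...,1]-.0395)<.035)&(P[...,2]>.066)&(P[...,2]<.09)&(q['depth']>0)]
print(len(g),g.min(0),g.max(0))
a=cv2.resize(p['frame'][90:260,160:360,::-1],(400,340),interpolation=cv2.INTER_CUBIC)
m=ctrl.silhouettes('valve',q)[0]['region']; ys,xs=np.where(m)
b=cv2.resize(q['frame'][ys.min()-20:ys.max(),xs.min()-5:xs.max()+5,::-1],(400,340),interpolation=cv2.INTER_CUBIC)
cv2.imwrite('pics/w8.png',np.hstack([a,b]))
```

```text
{'time': np.float64(26.9), 'position': array([0.4987, 0.0385, 0.1918]), 'tool_rot': array([-8.3310e-01, -3.0289e+00, -1.0000e-04]), 'ft_force': array([ 0.4974,  0.0075, -0.8062]), 'torque': array([-0.014 ,  0.0227, -0.0448]), 'grip_width': np.float64(0.9981), 'grip_force': np.float64(0.0), 'joint_positions': array([-0.6024,  0.0096,  0.4787,  1.873 , -0.0048,  1.2604,  0.9117])}
176.25884218429172
555 [0.47266794 0.00970521 0.06611389] [0.52475927 0.06071073 0.08590804]
```

View pics/w8.png

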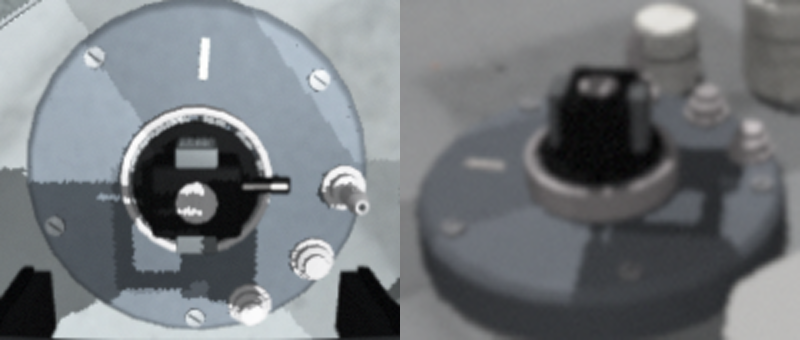

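The left crop shows the pointer toward the nozzle, with tabs at (197,155) and (197,243). I check how far both stand out using wrist depth.

Run:
```python
from h import *
p=ctrl.get_image('wrist')
print(p['depth'][170:200:10,240:280:10])
v,u=np.mgrid[0:384,0:512]; du,dv=u-p['cx'],v-p['cy']; r=np.hypot(du,dv)+1e-9; t=r/p['fx']
d=p['depth']; k=np.tan(t)*d
c=np.dstack([k*du/r,k*dv/r,d]); P=c@R.from_rotvec(p['orientation']).as_matrix().T+p['position']
f=p['frame'].astype(int)
y=R.from_rotvec(ctrl.get_state()['tool_rot']).as_matrix()[:,1]; th=np.arctan2(y[1],y[0])
X=np.array([np.cos(th),np.sin(th)]); Y=np.array([-X[1],X[0]])
s=(P[...,2]>.080)&(P[...,2]<.09)&(np.hypot(P[...,0]-.4985,P[...,1]-.0395)<.035)
q=P[s][:,:2]-[.4985,.0395]; a,b=q@X,q@Y; print(len(a),'along',a.min(),a.max(),'tabs',b.min(),b.max())
for lo,hi in((-.022,-.012),(-.006,.006),(.012,.022)):
  w=b[(a>lo)&(a<hi)]; print(lo,hi,np.percentile(w,[0,2,98,100]).round(4))
s2=(P[...,2]>.06)&(P[...,2]<.09)&(np.hypot(P[...,0]-.4985,P[...,1]-.0395)<.035); q=P[s2][:,:2]-[.4985,.0395]; a,b=q@X,q@Y; print('wide',b[abs(a)<.006].min(),b[abs(a)<.006].max())
```

```text
[[0.291583   0.27532896 0.2730631  0.29001474]
 [0.2775854  0.27777448 0.2769707  0.27567956]
 [0.28002253 0.27946496 0.27838603 0.27876064]]
2027 along -0.021951730074777635 0.021942112990198583 tabs -0.026593172645706667 0.025294100199683416
-0.022 -0.012 [-0.0183 -0.0176  0.0167  0.0171]
-0.006 0.006 [-0.0265 -0.0253  0.0245  0.0253]
0.012 0.022 [-0.0182 -0.0176  0.0167  0.0173]
wide -0.02653939366176253 0.025294100199683416
```

Tab faces measure 51.8 mm apart, symmetric about the block, so both tabs are fully out and the dial is locked.

```bash
python3 -c "
from bench import ctrl
print(ctrl.close_job())"
```

```text
the job is handed in; nothing more can be done
None
```

The dial is locked in the nozzle outlet's notch at about 1.51 rad, with both tabs fully out (51.8 mm across). I overshot to about 1.73 rad and felt my way back anticlockwise into the notch. The arm kept clear of the loose items, and the job was handed in at about 27 s.

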